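Check the free travel of a goniometer brake lever

ROBOT

A 6-joint arm with a two-finger parallel gripper is mounted at the origin on the work surface. World frame = base frame: x ahead of the robot, y to its left, z up, the work surface at z = 0. Lengths are in mm, angles in rad, forces in N, time in s.
With the tool pointing down it reaches from about 375 to 925 mm from the base axis. Payload 5.7 kg.
Tool frame: the origin (TCP) lies midway between the tips of the shut fingers; the grasp point (between the pads) lies 19 mm behind it; z points along the fingers, y is the direction in which the jaws open and shut (so a half turn about z gives the same grasp; the last joint's range is limited). The gripper opens to 85 mm and grips with 20 to 120 N. Pads are 22 mm wide; open, the fingers measure 114 mm over their backs; the gripper's body (76 mm by 85 mm) begins 54 mm behind the grasp point. The pads swing forward as they close: fully open they stand 13 mm farther back than shut.
Start: joints at [1.094, 0.359, 1.51, -0, 1.272, -0.115], TCP at [212.366, 561.127, 231.267] pointing down, gripper open.
Joint ranges: [-2.97, 2.97], [-1.01, 2.36], [0.21, 2.38], [-0.96, 4.11], [0.2, 2.71], [-2.98, 2.98]. Speed limits (rad/s): [2.39, 2.39, 3.14, 3.14, 3.14, 3.14].

INTERFACE

Orientations are given as a rotation vector (axis times angle).
In Python, from bench import robot gives the robot as it stands.
- The arm moves only by the shell command python3 -m jog 'ROWS' [FORCE]. ROWS is JSON, a list of rows, each an object with "fingers": the finger opening in mm, from 0 to 85.4; "dp": the shift along the world's x, y, z in units of 40 mm (1.0 is 40 mm), a list of three; "turn": the turn, a rotation vector about the world's x, y, z in units of 6 degrees (1.0 is 6 degrees), a list of three. In form: [{"fingers": fingers, "dp": [tx, ty, tz], "turn": [rx, ry, rz]}, ...]. A call has 1 to 8 rows; each row is the pose to reach, as a shift and turn from the pose commanded when the call began; what a row does not reach only later rows make up. A row lasts 1/12 s, in which the tool goes at most 41.7 mm and 7.16 degrees, less where a joint would pass 70% of its speed; a pose out of reach is approached as far as the arm can. A call with a gripper value outside its range is refused whole. The fingers move at their own pace and stop on an object; FORCE is the grip in N (left out, the last holds). Time passes only in rows, so rows that repeat a pose let the fingers close. It gives the time, the measured TCP pose, the force and the opening at its end, in the units of the state.
- robot.sense(): the state, without advancing time (a new reading comes with each control period).
- robot.camera(name): name is "scene" or "top"; returns a dict with "pixels" (480x640x3 uint8, red, green, blue), "fx", "fy", "cx", "cy" (pixels), "R" (3x3) and "t" (3): a world point X has camera coordinates R X + t. Camera axes: x right, y down, z forward; pixel columns grow to the right and rows downward; lengths in mm; the calibration is good to about 2 mm. A picture is of the moment at which its call begins. There is no depth.
- robot.job_done(): hands the job in, once; it reports no verdict.
The state is a dict: "time_s": time; "joint_pos": joint angles; "qd": joint speeds; "joint_torque": joint torques, N m; "eef_pos": TCP position; "tool_rot": TCP orientation; "contact_force": force on the tool from outside, world axes, zero at the start; "wrist_torque": the same for the moment, N m; "finger_gap": finger opening in mm.
Only numpy, scipy, OpenCV 4.12 (cv2) and the standard library are available. Lean on these libraries where they do the work, as an engineer would, in place of code of your own. Each camera call takes 0.05 s, during which the arm holds its last target. There are 200 camera calls.

TASK

Check the goniometer brake's free travel: push the lever's black knob clockwise (seen from above), slowly, until the light resistance firms up, keep about 10 N on it for a second (never more than 20 N), then let it spring back. Then note the travel by sliding the orange marker along the scale until its nib points at the tip of the red trailing hand, to within half a scale division, and let go. Do not touch the red hand or disturb the things standing around the unit.

Things in the scene. Friction and masses are not known exactly. Their poses are not given: they have to be found in the camera images.
- base: grey brake unit bolted to the bench (place and yaw vary): plate 240 (x) x 300 (y) x 16 mm high, x -120..120, y -190..110 mm from its origin, which lies on the bench top under the pivot. The pivot's upright axis (z) is shared by lever, red hand and marker. Knob on the +y side, scale on the -y side. At lever value q the knob lies from the axis along base (-sin(0.5-q), cos(0.5-q)).
- scale_zero (a point): first tick of the scale (value 0), 132 mm from the axis, 18 mm above the bench. The scale is a white arc 105 to 139 mm from the axis on the plate, with black ticks every 0.1 rad, one division (about 13 mm). At joint value q, red hand and marker lie from the axis along base (sin(0.5-q), -cos(0.5-q)), so that they move clockwise seen from above as q grows.
- brake: round white drum with a blue band on the unit, 136 mm across, 16 to 40 mm above the bench, origin on the bench under the pivot. The brake shoe that the lever meets is hidden inside; where it bites changes from day to day (somewhere between lever 0.28 and 0.72 rad). Beside the drum, on the far (+x) side of the plate, is a small block, lower than the drum.
- lever (a joint): angle of the aluminium brake lever, rad: 0 at rest, growing as the knob is pushed clockwise seen from above. A return spring asks 1 N at the knob at 0 rising to 3 N at 0.7 rad, then at the shoe the force climbs by about 2 N per mm of knob travel. The knob springs back to 0 when let go.
- knob (a point): centre of the top of the lever's black upright round knob, 24 mm diameter, 51 to 105 mm above the bench, 125 mm from the pivot axis. The lever's bar under it (18 mm wide) reaches up to 61 mm, and the pivot cap to 72 mm.
- trailer (a joint): angle of the red trailing hand, rad: 0 at the start. The lever carries it along as it is pressed and it stays (by friction) at the furthest angle that the lever reached.
- red_tip (a point): tip of the red trailing hand, 122 mm from the axis; the hand is a bar 6 mm wide, 43 to 47 mm above the bench.
- marker (a joint): angle of the orange marker about the same axis, rad, growing in the same direction, on the same scale as the hand; starts between 0.98 and 1.15, beyond any reading. It stays where it is left and needs about 1.5 N to slide.
- marker_nib (a point): point of the marker's nib, 126 mm from the axis, 26 mm above the bench; it points inward at the scale.
- marker_top (a point): centre of the top of the marker's upright tab, 86 mm above the bench, 152 mm from the axis. The tab is 14 mm wide along the arc and 22 mm radially, from 34 to 86 mm above the bench. A grip above 50 mm clears the red hand.
- vial: amber jar with blue cap, 32 mm diameter, 60 mm tall, loose on the bench, origin under its centre: leave it standing
- mount: brass sample mount, 48 mm diameter foot, 46 mm tall, loose on the bench, origin under its centre: leave it standing
- driver: red-handled screwdriver, 160 mm long, lying loose on the bench along its own x axis: leave it lying

How it is judged (in metres and radians):
On the way, in this order (a step that is already met when the one before it is completed fails the run):
1. the lever is pressed firmly against the brake shoe (more than about 7 N at the knob) for 0.4 s (contact force between lever and brake above 8 N), for 0.4 s.
2. the lever is let go and has sprung back to rest (value of joint lever below 0.06 rad and contact force between the fingers and lever below 0.5 N), for 0.2 s.
At the end, for the whole second after the job is handed in: the marker's nib is at the tip of the red hand (within half a division: at most 7.5 mm between the two points, which are 4 mm apart when exactly in line) and at rest, the lever is back at rest (below 0.06 rad), and the red hand stands where the press left it (horizontal distance between marker_nib and red_tip below 0.0075 m and value of joint lever below 0.06 rad and value of joint trailer above 0.2 rad and velocity of joint marker between -0.02 and 0.02 rad/s); the robot touches nothing.
It fails at once if the lever is pressed harder than about 20 N at the knob (contact force between lever and brake above 48 N).
It fails at once if the robot pushes the red trailing hand (contact force between the fingers and trailer above 0.7 N).
It fails at once if the vial is moved or tipped (distance of vial from where it was at the start of the episode above 0.02 m or angle between vial's own z axis and vertical above 0.4 rad).
It fails at once if the brass mount is moved or tipped (distance of mount from where it was at the start of the episode above 0.02 m or angle between mount's own z axis and vertical above 0.4 rad).
It fails at once if the screwdriver is moved (distance of driver from where it was at the start of the episode above 0.02 m).
It also fails if it takes over 64 s, if anything falls off the work surface, if the arm or the gripper's body presses on something with over 40 N, if the wrist force passes 120 N, or if a joint passes its speed limit or range.

## Working session

There is one attempt and no reset: what is moved stays moved. The work goes in short steps, Python scripts to look and compute and a shell command to move; the robot and the scene stay as the last step left them, time stands still between calls to the robot, and variables do not carry over. Pictures are saved under pics/ and viewed, about 8 in all and at most 12, crops included, and the job is handed in when it is done.

```bash
mkdir -p pics; ls
python3 - <<'E'
from bench import robot
import cv2,json,numpy as np
s=robot.sense();print({k:np.round(v,3).tolist() for k,v in s.items()})
for n in("scene","top"):
    c=robot.camera(n);cv2.imwrite(f"pics/{n}0.png",c["pixels"][:,:,::-1])
    print(n,[round(c[k],1) for k in("fx","fy","cx","cy")],np.round(c["R"],3).tolist(),np.round(c["t"],1).tolist())
E
```

```text
pics
{'time_s': 0.0, 'joint_pos': [1.094, 0.36, 1.511, -0.0, 1.273, -0.115], 'qd': [-0.002, -0.002, -0.0, 0.0, -0.001, -0.001], 'joint_torque': [-0.002, -52.758, -27.863, -0.0, 0.013, 0.0], 'eef_pos': [212.07, 560.519, 230.42], 'tool_rot': [-0.565, -3.09, 0.003], 'contact_force': [-0.206, 0.029, -0.14], 'wrist_torque': [-0.022, -0.002, 0.016], 'finger_gap': 85.425}
scene [476.5, 476.5, 319.8, 246.7] [[-0.421, 0.907, 0.022], [0.496, 0.25, -0.831], [-0.76, -0.339, -0.555]] [224.9, -263.4, 1353.2]
top [602.9, 602.9, 327.2, 232.3] [[0.01, -1.0, 0.02], [-0.987, -0.013, -0.161], [0.161, -0.018, -0.987]] [54.6, 650.0, 853.6]
```

View pics/scene0.png

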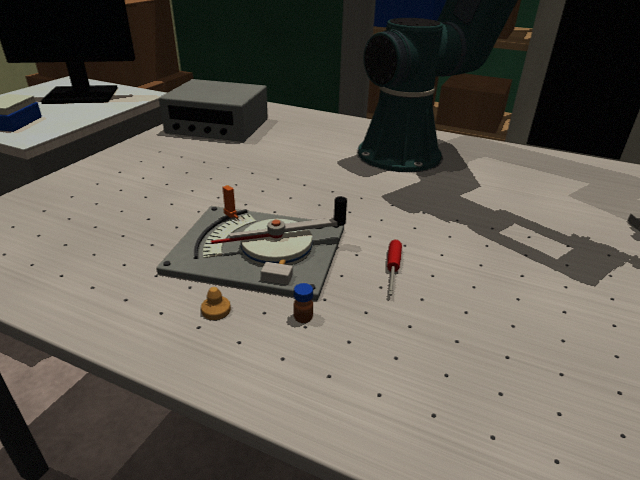

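View pics/top0.png

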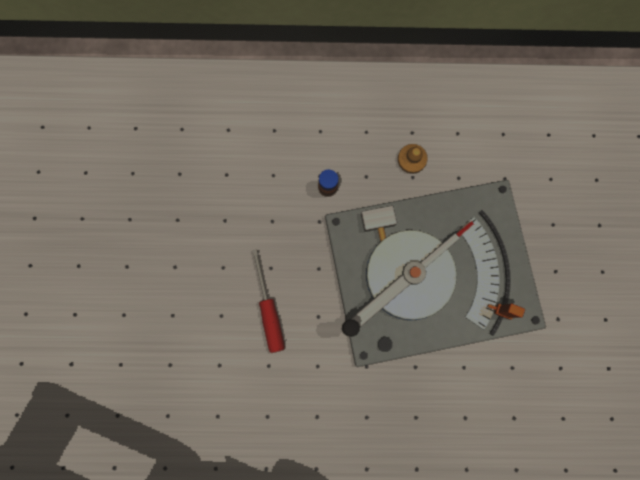

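The scene picture shows the unit, with the knob near (341,200) and the marker tab near (229,188). In the top picture the knob is at (351,327), the pivot at (414,272), the red tip at (474,222) and the marker at (516,311). The vial, mount and driver stand clear of the unit. I'll enlarge both views next.

Run:
```python
import cv2,numpy as np
a=cv2.imread("pics/scene0.png")[175:325,155:355];b=cv2.imread("pics/top0.png")[170:370,320:550]
cv2.imwrite("pics/sc.png",cv2.resize(a,None,fx=4,fy=4,interpolation=cv2.INTER_CUBIC))
cv2.imwrite("pics/tc.png",cv2.resize(b,None,fx=3,fy=3,interpolation=cv2.INTER_CUBIC))
```

```text
(no output)
```

View pics/sc.png

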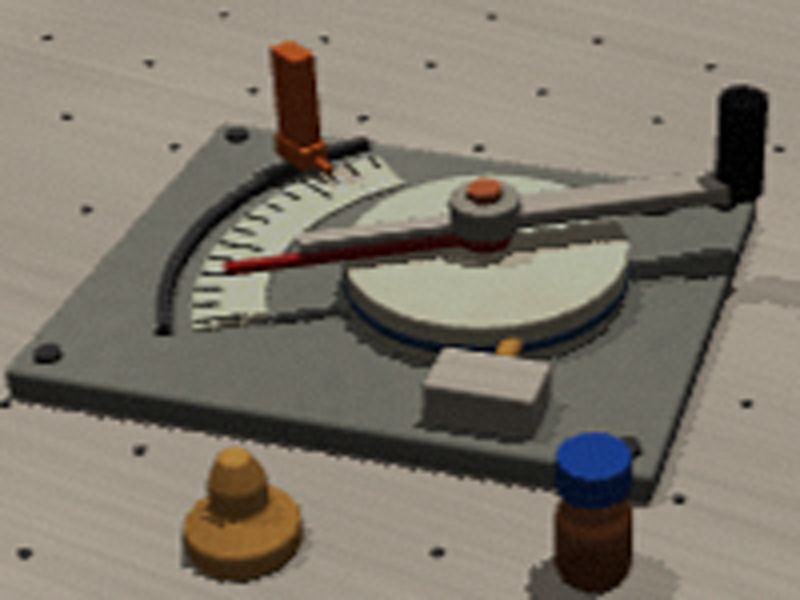

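View pics/tc.png

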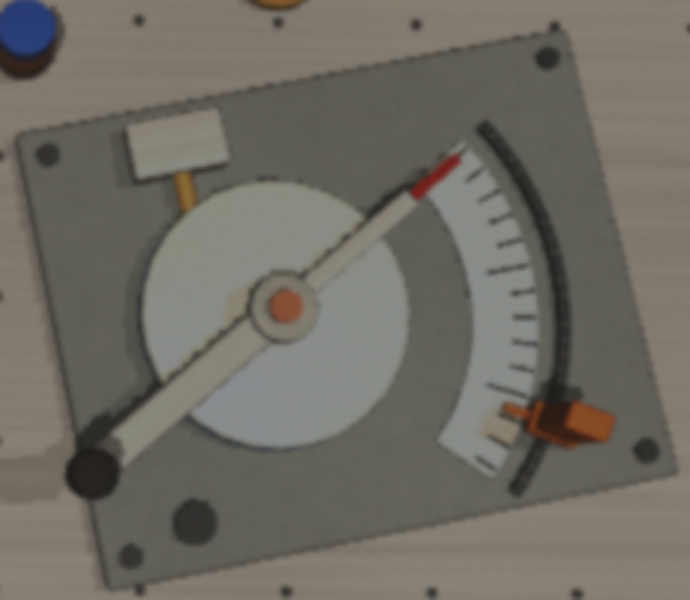

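```bash
cat > h.py <<'E'
import numpy as np,cv2
from bench import robot
C={}
def cam(n):
    if n not in C:C[n]=robot.camera(n)
    return C[n]
def KP(c):
    K=np.array([[c["fx"],0,c["cx"]],[0,c["fy"],c["cy"]],[0,0,1]]);return K@np.c_[c["R"],c["t"]]
def tri(ps,pt):
    X=cv2.triangulatePoints(KP(cam("scene")),KP(cam("top")),np.array(ps,float).reshape(2,1),np.array(pt,float).reshape(2,1))[:,0];return X[:3]/X[3]
def onz(n,p,z):
    P=KP(cam(n));H=np.c_[P[:,0],P[:,1],P[:,2]*z+P[:,3]];q=np.linalg.solve(H,[p[0],p[1],1]);return q[:2]/q[2]
def proj(n,X):
    q=KP(cam(n))@np.r_[X,1];return q[:2]/q[2]
E
python3 - <<'E'
from h import *
s=lambda x,y:(155+x/4,175+y/4); t=lambda x,y:(320+x/3,170+y/3)
np.set_printoptions(precision=1,suppress=True)
D={"knob":((743,94),(92,473),105),"cap":((484,188),(286,305),72),"mtop":((292,48),(594,422),86),"nib":((331,172),(503,409),26),"red":((229,268),(462,156),45)}
for k,(a,b,z) in D.items(): print(k,tri(s(*a),t(*b)),"scene",onz("scene",s(*a),z),"top",onz("top",t(*b),z))
c=[onz("top",t(*p),16) for p in((566,30),(678,470),(110,588),(17,133))];print(np.array(c))
# base: +x -y, -x -y, -x +y, +x +y
m=np.array([[120,-190],[-120,-190],[-120,110],[120,110]]);z=m-m.mean(0);w=np.array(c)-np.mean(c,0)
th=np.arctan2((z[:,0]*w[:,1]-z[:,1]*w[:,0]).sum(),(z*w).sum());R=np.array([[np.cos(th),-np.sin(th)],[np.sin(th),np.cos(th)]])
O=np.mean(c,0)-R@m.mean(0);print("yaw",th,"O",O)
for n,r,q in(("knob0",125,0),("knob.7",125,.7)):print(n,O+R@(r*np.array([-np.sin(.5-q),np.cos(.5-q)])))
for k in("mtop","nib","red"):
  d=R.T@(onz("top",t(*D[k][1]),D[k][2])-O);print(k,np.hypot(*d),"q",.5-np.arctan2(d[0],-d[1]))
print("vial",onz("top",(328,178),60),"cam",-cam("top")["R"].T@cam("top")["t"])
E
```

```text
knob [508.   29.1 104.4] scene [509.2  29. ] top [507.9  29.5]
cap [589.8 -66.6  70.5] scene [592.  -65.1] top [589.7 -66.5]
mtop [ 534.1 -209.7   85.3] scene [ 535.3 -207.9] top [ 534.3 -210. ]
nib [ 542.7 -184.8   23. ] scene [ 546.9 -182.1] top [ 542.6 -183.9]
red [ 668.4 -160.    45.1] scene [ 668.1 -156.8] top [ 669.4 -161.7]
[[ 743.5 -227. ]
 [ 512.9 -275.7]
 [ 451.3   15. ]
 [ 683.8   64.3]]
yaw 0.2067917745514263 O [589.7 -66.7]
knob0 [508.5  28.4]
knob.7 [588.8  58.3]
mtop 153.61573012453616 q 1.075218721170169
nib 126.30380437158867 q 1.0891252684230999
red 124.01123865543036 q 0.008877567908887052
vial [731.2  62. ] cam [503.6  78.2 945.8]
```

```bash
python3 -m jog '[{"fingers":0,"dp":[3.2,-7,0],"turn":[0,0,-2.4]},{"fingers":0,"dp":[3.2,-7,0],"turn":[0,0,-2.4]},{"fingers":0,"dp":[3.2,-7,0],"turn":[0,0,-2.4]},{"fingers":0,"dp":[3.2,-7,0],"turn":[0,0,-2.4]},{"fingers":0,"dp":[3.2,-7,0],"turn":[0,0,-2.4]},{"fingers":0,"dp":[3.2,-7,0],"turn":[0,0,-2.4]},{"fingers":0,"dp":[3.2,-7,0],"turn":[0,0,-2.4]},{"fingers":0,"dp":[3.2,-7,0],"turn":[0,0,-2.4]}]' 20
```

```text
time_s: 0.87
eef_pos: [341.2, 277.1, 231.2]
tool_rot: [0.95, 2.993, -0.003]
contact_force: [-0.3, 0.1, -0.1]
finger_gap: 0.3
```

```bash
python3 -m jog '[{"fingers":0,"dp":[3.35,-7.05,0],"turn":[0,0,-2.4]},{"fingers":0,"dp":[3.35,-7.05,0],"turn":[0,0,-2.4]},{"fingers":0,"dp":[3.35,-7.05,0],"turn":[0,0,-2.4]},{"fingers":0,"dp":[3.35,-7.05,0],"turn":[0,0,-2.4]},{"fingers":0,"dp":[3.35,-7.05,0],"turn":[0,0,-2.4]},{"fingers":0,"dp":[3.35,-7.05,0],"turn":[0,0,-2.4]},{"fingers":0,"dp":[3.35,-7.05,0],"turn":[0,0,-2.4]},{"fingers":0,"dp":[3.35,-7.05,0],"turn":[0,0,-2.4]}]'
python3 -m jog '[{"fingers":0,"dp":[0,0,-1],"turn":[0,0,0]},{"fingers":0,"dp":[0,0,-2],"turn":[0,0,0]},{"fingers":0,"dp":[0,0,-3],"turn":[0,0,0]},{"fingers":0,"dp":[0,0,-3.8],"turn":[0,0,0]},{"fingers":0,"dp":[0,0,-3.8],"turn":[0,0,0]},{"fingers":0,"dp":[0,0,-3.8],"turn":[0,0,0]}]'
python3 - <<'E'
from h import *
for i,n in enumerate(("top","scene")):
    cv2.imwrite(f"pics/{n}1.png",cam(n)["pixels"][:,:,::-1])
a=cv2.imread("pics/scene1.png")[110:270,240:400];b=cv2.imread("pics/top1.png")[240:400,280:440]
cv2.imwrite("pics/c1.png",cv2.resize(np.hstack([a,b]),None,fx=2.5,fy=2.5,interpolation=cv2.INTER_CUBIC))
E
```

```text
time_s: 1.53
eef_pos: [476.5, -5.1, 231.5]
tool_rot: [1.318, 2.849, -0.001]
contact_force: [0.5, -0.1, 0.8]
finger_gap: 0.6
time_s: 2.03
eef_pos: [472.8, -0.7, 78.3]
tool_rot: [-1.314, -2.849, 0.002]
contact_force: [-1.0, -0.1, 0.1]
finger_gap: 0.0
```

View pics/c1.png

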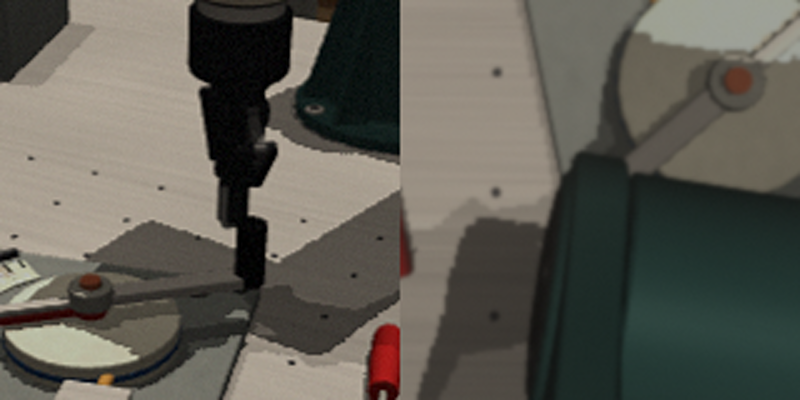

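The picture shows the shut fingers beside the black knob (left half, knob near (250,255)), with the lever still at rest. Next I'll work out waypoints for the push.

```bash
cat > chk.py <<'E'
from h import *; import sys
from scipy.spatial.transform import Rotation as Ro
s=robot.sense();y=Ro.from_rotvec(s["tool_rot"]).as_matrix()[:2,1]; y=y*np.sign(y[0])
p=s["eef_pos"][:2]+26.3*y-np.array([589.7,-66.6]);q=2.278-np.arctan2(p[1],p[0]);f=-s["contact_force"][:2]@y
print("t %.2f F %.2f lat %.2f q %.3f r %.1f yaw %.1f"%(s["time_s"],f,s["contact_force"][:2]@[-y[1],y[0]],q,np.hypot(*p),np.degrees(np.arctan2(y[1],y[0]))))
sys.exit(f>float(sys.argv[1]))
E
python3 chk.py 5
python3 - <<'E'
import numpy as np
o=None
for q in np.r_[-.13,0:.8:.05]:
    f=2.278-q;T=np.array([589.7,-66.6])+125*np.array([np.cos(f),np.sin(f)])-26.3*np.array([np.sin(f),-np.cos(f)])
    print(round(q,2),T.round(1),"" if o is None else ((T-o)/40).round(3),round(40.5-np.degrees(q),1));o=T
E
```

```text
t 2.13 F -0.68 lat 0.43 q -0.142 r 125.1 yaw 40.5
-0.13 [479.2  -2.4]  47.9
0.0 [488.5  11.3] [0.231 0.344] 40.5
0.05 [492.5  16.3] [0.101 0.124] 37.6
0.1 [496.8  21. ] [0.107 0.119] 34.8
0.15 [501.3  25.6] [0.112 0.113] 31.9
0.2 [506.   29.9] [0.118 0.108] 29.0
0.25 [510.9  34. ] [0.123 0.102] 26.2
0.3 [516.   37.8] [0.128 0.095] 23.3
0.35 [521.4  41.3] [0.133 0.089] 20.4
0.4 [526.8  44.6] [0.137 0.082] 17.6
0.45 [532.5  47.6] [0.141 0.075] 14.7
0.5 [538.2  50.3] [0.144 0.068] 11.9
0.55 [544.2  52.7] [0.148 0.061] 9.0
0.6 [550.2  54.9] [0.151 0.053] 6.1
0.65 [556.3  56.7] [0.153 0.046] 3.3
0.7 [562.5  58.2] [0.155 0.038] 0.4
0.75 [568.8  59.4] [0.157 0.03 ] -2.5False
```

```bash
python3 -m jog '[{"fingers":0,"dp":[0.12,0.1,0],"turn":[0,0,0]},{"fingers":0,"dp":[0.24,0.2,0],"turn":[0,0,0]},{"fingers":0,"dp":[0.3,0.25,0],"turn":[0,0,0]},{"fingers":0,"dp":[0.36,0.3,0],"turn":[0,0,0]},{"fingers":0,"dp":[0.36,0.3,0],"turn":[0,0,0]}]' >/dev/null; python3 chk.py 5 && python3 -m jog '[{"fingers":0,"dp":[0.05,0.06,0],"turn":[0,0,-0.24]},{"fingers":0,"dp":[0.1,0.124,0],"turn":[0,0,-0.48]},{"fingers":0,"dp":[0.15,0.18,0],"turn":[0,0,-0.72]},{"fingers":0,"dp":[0.208,0.243,0],"turn":[0,0,-0.96]},{"fingers":0,"dp":[0.208,0.243,0],"turn":[0,0,-0.96]}]' >/dev/null; python3 chk.py 5 && python3 -m jog '[{"fingers":0,"dp":[0.056,0.056,0],"turn":[0,0,-0.24]},{"fingers":0,"dp":[0.112,0.113,0],"turn":[0,0,-0.48]},{"fingers":0,"dp":[0.17,0.167,0],"turn":[0,0,-0.72]},{"fingers":0,"dp":[0.23,0.221,0],"turn":[0,0,-0.96]},{"fingers":0,"dp":[0.23,0.221,0],"turn":[0,0,-0.96]}]' >/dev/null; python3 chk.py 5
```

```text
t 2.55 F 0.45 lat 0.01 q 0.009 r 124.2 yaw 40.5
t 2.55 F 0.45 lat 0.01 q 0.009 r 124.2 yaw 40.5
t 2.55 F 0.45 lat 0.01 q 0.009 r 124.2 yaw 40.5False
False
False
```

```bash
sed -i 's/sys.exit(f/sys.exit(int(f/; s/argv\[1\]))$/argv[1])))/' chk.py; tail -1 chk.py; python3 -m jog '[{"fingers":0,"dp":[0.05,0.06,0],"turn":[0,0,-0.24]},{"fingers":0,"dp":[0.1,0.124,0],"turn":[0,0,-0.48]},{"fingers":0,"dp":[0.15,0.18,0],"turn":[0,0,-0.72]},{"fingers":0,"dp":[0.208,0.243,0],"turn":[0,0,-0.96]},{"fingers":0,"dp":[0.208,0.243,0],"turn":[0,0,-0.96]}]' >/dev/null; python3 chk.py 5 && python3 -m jog '[{"fingers":0,"dp":[0.056,0.056,0],"turn":[0,0,-0.24]},{"fingers":0,"dp":[0.112,0.113,0],"turn":[0,0,-0.48]},{"fingers":0,"dp":[0.17,0.167,0],"turn":[0,0,-0.72]},{"fingers":0,"dp":[0.23,0.221,0],"turn":[0,0,-0.96]},{"fingers":0,"dp":[0.23,0.221,0],"turn":[0,0,-0.96]}]' >/dev/null; python3 chk.py 5
```

```text
sys.exit(int(f>float(sys.argv[1])))
t 2.97 F 1.95 lat 0.33 q 0.100 r 124.8 yaw 34.7
t 3.38 F 1.73 lat 0.13 q 0.199 r 124.9 yaw 29.0
```

```bash
python3 -m jog '[{"fingers":0,"dp":[0.03,0.026,0],"turn":[0,0,-0.12]},{"fingers":0,"dp":[0.06,0.052,0],"turn":[0,0,-0.24]},{"fingers":0,"dp":[0.09,0.077,0],"turn":[0,0,-0.36]},{"fingers":0,"dp":[0.09,0.077,0],"turn":[0,0,-0.36]}]' >/dev/null; python3 chk.py 4.5 &&
python3 -m jog '[{"fingers":0,"dp":[0.03,0.025,0],"turn":[0,0,-0.12]},{"fingers":0,"dp":[0.062,0.05,0],"turn":[0,0,-0.24]},{"fingers":0,"dp":[0.094,0.074,0],"turn":[0,0,-0.36]},{"fingers":0,"dp":[0.094,0.074,0],"turn":[0,0,-0.36]}]' >/dev/null; python3 chk.py 4.5 &&
python3 -m jog '[{"fingers":0,"dp":[0.032,0.023,0],"turn":[0,0,-0.12]},{"fingers":0,"dp":[0.064,0.046,0],"turn":[0,0,-0.24]},{"fingers":0,"dp":[0.098,0.07,0],"turn":[0,0,-0.36]},{"fingers":0,"dp":[0.098,0.07,0],"turn":[0,0,-0.36]}]' >/dev/null; python3 chk.py 4.5 &&
python3 -m jog '[{"fingers":0,"dp":[0.033,0.022,0],"turn":[0,0,-0.12]},{"fingers":0,"dp":[0.067,0.044,0],"turn":[0,0,-0.24]},{"fingers":0,"dp":[0.101,0.065,0],"turn":[0,0,-0.36]},{"fingers":0,"dp":[0.101,0.065,0],"turn":[0,0,-0.36]}]' >/dev/null; python3 chk.py 4.5
```

```text
t 3.72 F 2.33 lat 0.93 q 0.238 r 124.9 yaw 26.8
t 4.05 F 3.23 lat 0.91 q 0.277 r 124.9 yaw 24.6
t 4.38 F 3.25 lat 1.12 q 0.316 r 124.9 yaw 22.4
t 4.72 F 3.92 lat 1.95 q 0.353 r 124.8 yaw 20.3
```

```bash
python3 -m jog '[{"fingers":0,"dp":[0.034,0.02,0],"turn":[0,0,-0.12]},{"fingers":0,"dp":[0.068,0.041,0],"turn":[0,0,-0.24]},{"fingers":0,"dp":[0.103,0.061,0],"turn":[0,0,-0.36]},{"fingers":0,"dp":[0.103,0.061,0],"turn":[0,0,-0.36]}]' >/dev/null; python3 chk.py 5 &&
python3 -m jog '[{"fingers":0,"dp":[0.035,0.019,0],"turn":[0,0,-0.12]},{"fingers":0,"dp":[0.07,0.037,0],"turn":[0,0,-0.24]},{"fingers":0,"dp":[0.106,0.056,0],"turn":[0,0,-0.36]},{"fingers":0,"dp":[0.106,0.056,0],"turn":[0,0,-0.36]}]' >/dev/null; python3 chk.py 5 &&
python3 -m jog '[{"fingers":0,"dp":[0.036,0.017,0],"turn":[0,0,-0.12]},{"fingers":0,"dp":[0.072,0.034,0],"turn":[0,0,-0.24]},{"fingers":0,"dp":[0.108,0.051,0],"turn":[0,0,-0.36]},{"fingers":0,"dp":[0.108,0.051,0],"turn":[0,0,-0.36]}]' >/dev/null; python3 chk.py 5
```

```text
t 5.05 F 3.56 lat 2.72 q 0.391 r 124.7 yaw 18.1
t 5.38 F 3.31 lat 1.88 q 0.429 r 124.6 yaw 15.9
t 5.72 F 3.34 lat 3.03 q 0.467 r 124.4 yaw 13.8
```

```bash
python3 -m jog '[{"fingers":0,"dp":[0.036,0.016,0],"turn":[0,0,-0.12]},{"fingers":0,"dp":[0.073,0.032,0],"turn":[0,0,-0.24]},{"fingers":0,"dp":[0.109,0.048,0],"turn":[0,0,-0.36]},{"fingers":0,"dp":[0.109,0.048,0],"turn":[0,0,-0.36]}]' >/dev/null; python3 chk.py 5 &&
python3 -m jog '[{"fingers":0,"dp":[0.037,0.015,0],"turn":[0,0,-0.12]},{"fingers":0,"dp":[0.074,0.03,0],"turn":[0,0,-0.24]},{"fingers":0,"dp":[0.111,0.045,0],"turn":[0,0,-0.36]},{"fingers":0,"dp":[0.111,0.045,0],"turn":[0,0,-0.36]}]' >/dev/null; python3 chk.py 5 &&
python3 -m jog '[{"fingers":0,"dp":[0.037,0.014,0],"turn":[0,0,-0.12]},{"fingers":0,"dp":[0.075,0.027,0],"turn":[0,0,-0.24]},{"fingers":0,"dp":[0.112,0.04,0],"turn":[0,0,-0.36]},{"fingers":0,"dp":[0.112,0.04,0],"turn":[0,0,-0.36]}]' >/dev/null; python3 chk.py 5
```

```text
t 6.05 F 3.29 lat 2.84 q 0.505 r 124.3 yaw 11.6
t 6.38 F 3.61 lat 3.55 q 0.543 r 124.3 yaw 9.5
t 6.72 F 5.74 lat 1.30 q 0.572 r 124.2 yaw 7.3
```

```bash
python3 -m jog '[{"fingers":0,"dp":[0.015,0.003,0],"turn":[0,0,-0.05]},{"fingers":0,"dp":[0.025,0.005,0],"turn":[0,0,-0.08]},{"fingers":0,"dp":[0.025,0.005,0],"turn":[0,0,-0.08]}]' >/dev/null; python3 chk.py 9 &&
python3 -m jog '[{"fingers":0,"dp":[0.015,0.003,0],"turn":[0,0,-0.05]},{"fingers":0,"dp":[0.025,0.005,0],"turn":[0,0,-0.08]},{"fingers":0,"dp":[0.025,0.005,0],"turn":[0,0,-0.08]}]' >/dev/null; python3 chk.py 9
```

```text
t 6.97 F 7.77 lat 1.76 q 0.575 r 124.2 yaw 6.8
t 7.22 F 8.19 lat 3.08 q 0.581 r 124.1 yaw 6.4
```

```bash
python3 -m jog '[{"fingers":0,"dp":[0.015,0.003,0],"turn":[0,0,-0.05]},{"fingers":0,"dp":[0.028,0.005,0],"turn":[0,0,-0.08]},{"fingers":0,"dp":[0.028,0.005,0],"turn":[0,0,-0.08]},{"fingers":0,"dp":[0.028,0.005,0],"turn":[0,0,-0.08]}]' >/dev/null; python3 chk.py 9.8;
python3 -m jog '[{"fingers":0,"dp":[0,0,0],"turn":[0,0,0]},{"fingers":0,"dp":[0,0,0],"turn":[0,0,0]},{"fingers":0,"dp":[0,0,0],"turn":[0,0,0]}]' >/dev/null; python3 chk.py 9.8
```

```text
t 7.55 F 8.93 lat 3.28 q 0.587 r 124.1 yaw 5.9
t 7.80 F 8.02 lat 3.48 q 0.587 r 124.1 yaw 5.9
```

```bash
python3 -m jog '[{"fingers":0,"dp":[0.015,0.002,0],"turn":[0,0,-0.04]},{"fingers":0,"dp":[0.025,0.004,0],"turn":[0,0,-0.08]},{"fingers":0,"dp":[0.025,0.004,0],"turn":[0,0,-0.08]},{"fingers":0,"dp":[0.025,0.004,0],"turn":[0,0,-0.08]}]' >/dev/null; python3 chk.py 10.5;
python3 -m jog '[{"fingers":0,"dp":[0,0,0],"turn":[0,0,0]},{"fingers":0,"dp":[0,0,0],"turn":[0,0,0]},{"fingers":0,"dp":[0,0,0],"turn":[0,0,0]}]' >/dev/null; python3 chk.py 9.8
```

```text
t 8.13 F 9.26 lat 2.64 q 0.592 r 124.1 yaw 5.4
t 8.38 F 8.88 lat 3.14 q 0.592 r 124.1 yaw 5.4
```

```bash
python3 -m jog '[{"fingers":0,"dp":[0.015,0.002,0],"turn":[0,0,-0.04]},{"fingers":0,"dp":[0.025,0.003,0],"turn":[0,0,-0.06]},{"fingers":0,"dp":[0.025,0.003,0],"turn":[0,0,-0.06]},{"fingers":0,"dp":[0.025,0.003,0],"turn":[0,0,-0.06]}]' >/dev/null; python3 chk.py 12;
python3 -m jog '[{"fingers":0,"dp":[0,0,0],"turn":[0,0,0]},{"fingers":0,"dp":[0,0,0],"turn":[0,0,0]},{"fingers":0,"dp":[0,0,0],"turn":[0,0,0]},{"fingers":0,"dp":[0,0,0],"turn":[0,0,0]},{"fingers":0,"dp":[0,0,0],"turn":[0,0,0]},{"fingers":0,"dp":[0,0,0],"turn":[0,0,0]},{"fingers":0,"dp":[0,0,0],"turn":[0,0,0]},{"fingers":0,"dp":[0,0,0],"turn":[0,0,0]}]' >/dev/null; python3 chk.py 12
```

```text
t 8.72 F 9.73 lat 4.01 q 0.598 r 124.1 yaw 5.0
t 9.38 F 9.98 lat 3.57 q 0.597 r 124.1 yaw 5.1
```

```bash
python3 -m jog '[{"fingers":0,"dp":[0,0,0],"turn":[0,0,0]},{"fingers":0,"dp":[-0.3,-0.115,0],"turn":[0,0,0.95]},{"fingers":0,"dp":[-0.585,-0.258,0],"turn":[0,0,1.9]},{"fingers":0,"dp":[-0.855,-0.43,0],"turn":[0,0,2.86]},{"fingers":0,"dp":[-1.105,-0.625,0],"turn":[0,0,3.8]},{"fingers":0,"dp":[-1.335,-0.85,0],"turn":[0,0,4.77]},{"fingers":0,"dp":[-1.54,-1.09,0],"turn":[0,0,5.7]},{"fingers":0,"dp":[-2.0,-1.5,0],"turn":[0,0,5.7]}]' >/dev/null; python3 chk.py 12
python3 -m jog '[{"fingers":0,"dp":[-0.1,-0.1,0.8],"turn":[0,0,0]},{"fingers":0,"dp":[-0.1,-0.1,1.8],"turn":[0,0,0]},{"fingers":0,"dp":[-0.1,-0.6,2.6],"turn":[0,0,0]},{"fingers":20,"dp":[-0.1,-1.6,2.6],"turn":[0,0,0]},{"fingers":40,"dp":[-0.1,-2.5,2.6],"turn":[0,0,0]},{"fingers":40,"dp":[-0.1,-3.5,2.6],"turn":[0,0,0]},{"fingers":40,"dp":[-0.1,-3.5,2.6],"turn":[0,0,0]}]'
python3 - <<'E'
from h import *
for i,n in enumerate(("top","scene")):
    cv2.imwrite(f"pics/{n}2.png",cam(n)["pixels"][:,:,::-1])
a=cv2.imread("pics/scene2.png")[175:295,155:355];b=cv2.imread("pics/top2.png")[170:370,320:550]
a=cv2.resize(a,None,fx=4,fy=4,interpolation=cv2.INTER_CUBIC)
cv2.imwrite("pics/s2.png",a)
cv2.imwrite("pics/t2.png",cv2.resize(b,None,fx=3,fy=3,interpolation=cv2.INTER_CUBIC))
E
```

```text
t 10.05 F -0.77 lat -0.80 q -0.172 r 120.0 yaw 39.6
time_s: 10.63
eef_pos: [472.2, -154.1, 185.2]
tool_rot: [1.348, 2.827, -0.006]
contact_force: [0.4, 0.3, 0.2]
finger_gap: 39.8
```

View pics/s2.png

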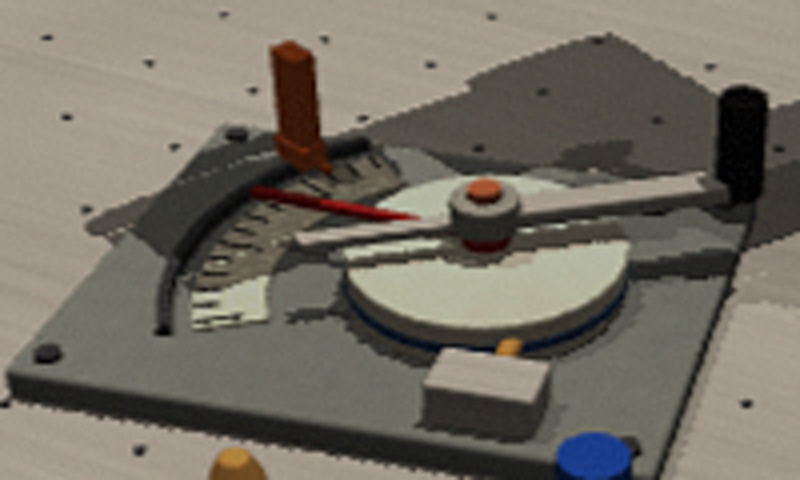

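View pics/t2.png

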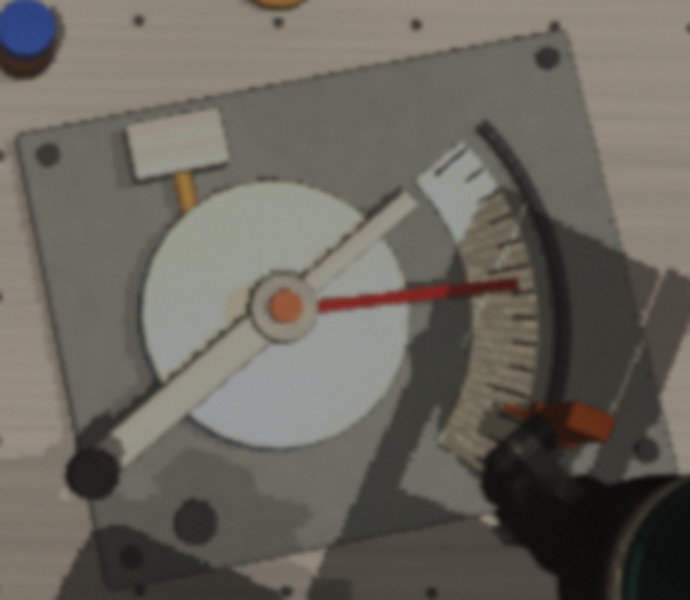

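The pictures show the lever back at rest, with the knob at crop (92,473) exactly as at the start. The red tip now sits at top-crop (516,285) and scene-crop (254,190), and the marker has not moved. Next I'll compute the red hand's angle and the marker path.

Run:
```python
from h import *
s=lambda x,y:(155+x/4,175+y/4); t=lambda x,y:(320+x/3,170+y/3)
O=np.array([589.7,-66.6])
def Q(p): d=p-O;return np.hypot(*d).round(1),round(-.864-np.arctan2(d[1],d[0]),3)
print("red tri",tri(s(254,190),t(516,285)))
print("red top",Q(onz("top",t(516,285),46)),"scene",Q(onz("scene",s(254,190),46)))
print("mtop",Q(np.array([534.1,-209.7])),Q(np.array([535.3,-207.9])))
for q in (1.08,.98,.88,.78,.68,.6):
    f=-.864-q;print(q,(O+152*np.array([np.cos(f),np.sin(f)])).round(1),np.degrees(f+np.pi/2).round(1))
```

```text
red tri [ 603.99522488 -187.5413977    44.01308182]
red top (np.float64(121.0), np.float64(0.591)) scene (np.float64(120.4), np.float64(0.565))
mtop (np.float64(153.5), np.float64(1.077)) (np.float64(151.4), np.float64(1.074))
1.08 [ 534.3 -208.1] -21.4
0.98 [ 548.7 -213. ] -15.7
0.88 [ 563.5 -216.3] -9.9
0.78 [ 578.6 -218.2] -4.2
0.68 [ 593.8 -218.5] 1.5
0.6 [ 605.9 -217.7] 6.1
```

```bash
python3 -m jog '[{"fingers":40,"dp":[0.2,-0.2,0],"turn":[0,0,-1.1]},{"fingers":40,"dp":[0.4,-0.4,0],"turn":[0,0,-2.2]},{"fingers":40,"dp":[0.6,-0.6,0],"turn":[0,0,-3.3]},{"fingers":40,"dp":[0.8,-0.8,0],"turn":[0,0,-4.4]},{"fingers":40,"dp":[1.0,-1.0,0],"turn":[0,0,-5.5]},{"fingers":40,"dp":[1.2,-1.1,0],"turn":[0,0,-6.6]},{"fingers":40,"dp":[1.4,-1.2,0],"turn":[0,0,-7.7]},{"fingers":40,"dp":[1.55,-1.35,0],"turn":[0,0,-8.5]}]' >/dev/null
python3 -m jog '[{"fingers":40,"dp":[0,0,0],"turn":[0,0,-1]},{"fingers":40,"dp":[0,0,0],"turn":[0,0,-1.7]},{"fingers":40,"dp":[0,0,0],"turn":[0,0,-1.7]},{"fingers":40,"dp":[0,0,0],"turn":[0,0,-1.7]}]'; python3 chk.py 99
```

```text
time_s: 11.83
eef_pos: [531.0, -198.7, 183.2]
tool_rot: [-2.6, -1.764, -0.0]
contact_force: [-0.6, -0.4, -0.5]
finger_gap: 40.4
t 11.83 F 0.39 lat -0.56 q 4.086 r 145.9 yaw -21.7
```

```bash
python3 -m jog '[{"fingers":40,"dp":[0.085,-0.24,-0.9],"turn":[0,0,0]},{"fingers":40,"dp":[0.085,-0.24,-1.8],"turn":[0,0,0]},{"fingers":40,"dp":[0.085,-0.24,-1.8],"turn":[0,0,0]},{"fingers":40,"dp":[0.085,-0.24,-1.8],"turn":[0,0,0]}]'
python3 - <<'E'
from h import *
for n in ("scene","top"): cv2.imwrite(f"pics/{n}3.png",cam(n)["pixels"][:,:,::-1])
a=cv2.imread("pics/scene3.png")[110:260,150:300];b=cv2.imread("pics/top3.png")[230:380,420:570]
cv2.imwrite("pics/c3.png",cv2.resize(np.hstack([a,b]),None,fx=2.6,fy=2.6,interpolation=cv2.INTER_CUBIC))
E
```

```text
time_s: 12.17
eef_pos: [532.4, -208.0, 109.9]
tool_rot: [-2.598, -1.758, 0.004]
contact_force: [-0.3, 0.2, 0.4]
finger_gap: 39.9
```

View pics/c3.png

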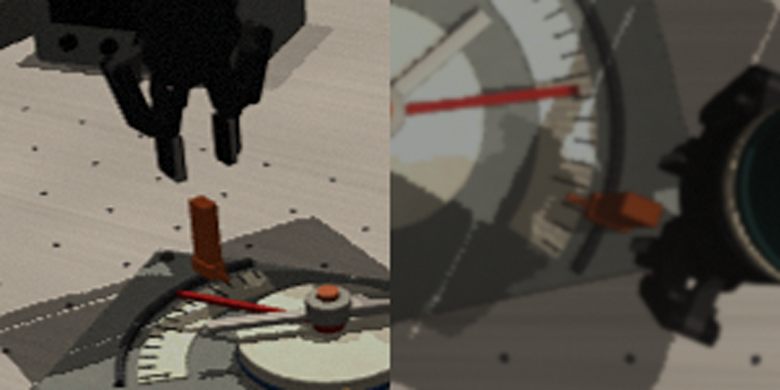

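The tab at (203,205) in the left half lies between the two open jaws above it. I'll go down and grip.

```bash
python3 -m jog '[{"fingers":40,"dp":[0.04,0,-0.5],"turn":[0,0,0]},{"fingers":40,"dp":[0.04,0,-1.0],"turn":[0,0,0]},{"fingers":40,"dp":[0.04,0,-1.32],"turn":[0,0,0]},{"fingers":40,"dp":[0.04,0,-1.32],"turn":[0,0,0]}]'
python3 -m jog '[{"fingers":25,"dp":[0,0,0],"turn":[0,0,0]},{"fingers":18,"dp":[0,0,0],"turn":[0,0,0]},{"fingers":10,"dp":[0,0,0],"turn":[0,0,0]},{"fingers":10,"dp":[0,0,0],"turn":[0,0,0]},{"fingers":10,"dp":[0,0,0],"turn":[0,0,0]},{"fingers":10,"dp":[0,0,0],"turn":[0,0,0]}]' 20
```

```text
time_s: 12.6
eef_pos: [535.5, -209.2, 58.4]
tool_rot: [-2.602, -1.759, 0.001]
contact_force: [-1.3, -0.2, 0.9]
finger_gap: 39.9
time_s: 13.1
eef_pos: [536.8, -210.1, 60.4]
tool_rot: [2.601, 1.758, 0.002]
contact_force: [-2.0, 0.4, 7.6]
finger_gap: 13.8
```

```bash
python3 -m jog '[{"fingers":10,"dp":[0.18,-0.063,0],"turn":[0,0,0.48]},{"fingers":10,"dp":[0.365,-0.115,0],"turn":[0,0,0.955]},{"fingers":10,"dp":[0.55,-0.158,0],"turn":[0,0,1.43]},{"fingers":10,"dp":[0.74,-0.19,0],"turn":[0,0,1.91]},{"fingers":10,"dp":[0.93,-0.215,0],"turn":[0,0,2.39]},{"fingers":10,"dp":[1.12,-0.23,0],"turn":[0,0,2.865]},{"fingers":10,"dp":[1.31,-0.236,0],"turn":[0,0,3.34]},{"fingers":10,"dp":[1.503,-0.233,0],"turn":[0,0,3.82]}]'
python3 -m jog '[{"fingers":10,"dp":[0,0,0],"turn":[0,0,0]},{"fingers":10,"dp":[0,0,0],"turn":[0,0,0]}]'
python3 - <<'E'
from h import *
for n in ("scene","top"): cv2.imwrite(f"pics/{n}4.png",cam(n)["pixels"][:,:,::-1])
a=cv2.imread("pics/scene4.png")[160:280,170:290];b=cv2.imread("pics/top4.png")[200:320,410:530]
cv2.imwrite("pics/c4.png",cv2.resize(np.hstack([a,b]),None,fx=3.3,fy=3.3,interpolation=cv2.INTER_CUBIC))
E
```

```text
time_s: 13.77
eef_pos: [596.5, -219.3, 60.4]
tool_rot: [2.198, 2.243, 0.0]
contact_force: [-3.0, 1.1, 7.4]
finger_gap: 13.8
time_s: 13.93
eef_pos: [597.3, -219.3, 60.4]
tool_rot: [2.199, 2.24, 0.001]
contact_force: [-1.1, 1.2, 5.9]
finger_gap: 14.1
```

View pics/c4.png

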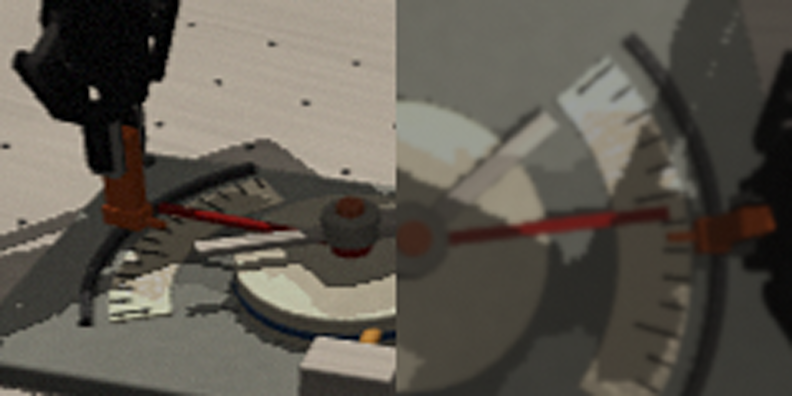

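The marker is now close to the red tip. In the right half the nib is at (669,237) and the red tip at (668,214).

Run:
```python
from h import *
O=np.array([589.7,-66.6])
def Q(p): d=p-O;return p.round(1),np.hypot(*d).round(1),round(-.864-np.arctan2(d[1],d[0]),3)
t=lambda x,y:(410+(x-396)/3.3,200+y/3.3); s=lambda x,y:(170+x/3.3,160+y/3.3)
print("nib top",Q(onz("top",t(669,237),26)),"scene",Q(onz("scene",s(165,228),26)))
print("red top",Q(onz("top",t(668,214),46)),"scene",Q(onz("scene",s(160,207),46)))
```

```text
nib top (array([ 595.4, -193.4]), np.float64(127.0), np.float64(0.662)) scene (array([ 599.6, -189.5]), np.float64(123.3), np.float64(0.626))
red top (array([ 603.9, -187.4]), np.float64(121.7), np.float64(0.59)) scene (array([ 607.4, -185.3]), np.float64(120.0), np.float64(0.559))
```

```bash
python3 -m jog '[{"fingers":10,"dp":[0.13,0.008,0],"turn":[0,0,0.33]},{"fingers":10,"dp":[0.267,0.023,0],"turn":[0,0,0.67]},{"fingers":10,"dp":[0.267,0.023,0],"turn":[0,0,0.67]},{"fingers":10,"dp":[0.267,0.023,0],"turn":[0,0,0.67]}]'
python3 -m jog '[{"fingers":20,"dp":[0,0,0],"turn":[0,0,0]},{"fingers":30,"dp":[0,0,0],"turn":[0,0,0]},{"fingers":40,"dp":[0,0,0],"turn":[0,0,0]},{"fingers":40,"dp":[0,0,0],"turn":[0,0,0]},{"fingers":40,"dp":[0,0,0.5],"turn":[0,0,0]},{"fingers":40,"dp":[0,0,1.2],"turn":[0,0,0]},{"fingers":40,"dp":[0,0,2],"turn":[0,0,0]},{"fingers":40,"dp":[0,0,2.5],"turn":[0,0,0]}]'
python3 -m jog '[{"fingers":40,"dp":[-0.5,-0.8,0.5],"turn":[0,0,0]},{"fingers":40,"dp":[-1,-1.6,0.5],"turn":[0,0,0]},{"fingers":40,"dp":[-2,-2,0.5],"turn":[0,0,0]},{"fingers":40,"dp":[-2,-2,0.5],"turn":[0,0,0]},{"fingers":40,"dp":[-2,-2,0.5],"turn":[0,0,0]}]'
python3 - <<'E'
from h import *
for n in ("scene","top"): cv2.imwrite(f"pics/{n}5.png",cam(n)["pixels"][:,:,::-1])
a=cv2.imread("pics/scene5.png")[160:280,170:290];b=cv2.imread("pics/top5.png")[200:320,410:530]
cv2.imwrite("pics/c5.png",cv2.resize(np.hstack([a,b]),None,fx=3.3,fy=3.3,interpolation=cv2.INTER_CUBIC))
E
```

```text
time_s: 14.47
eef_pos: [607.8, -218.4, 60.4]
tool_rot: [2.119, 2.316, 0.001]
contact_force: [-1.7, 0.7, 4.9]
finger_gap: 13.6
time_s: 15.13
eef_pos: [607.3, -218.4, 161.1]
tool_rot: [2.121, 2.315, 0.001]
contact_force: [0.1, -0.6, -0.2]
finger_gap: 40.0
time_s: 15.55
eef_pos: [524.3, -298.7, 178.4]
tool_rot: [-2.125, -2.312, 0.001]
contact_force: [-0.1, 1.1, 0.9]
finger_gap: 40.1
```

View pics/c5.png

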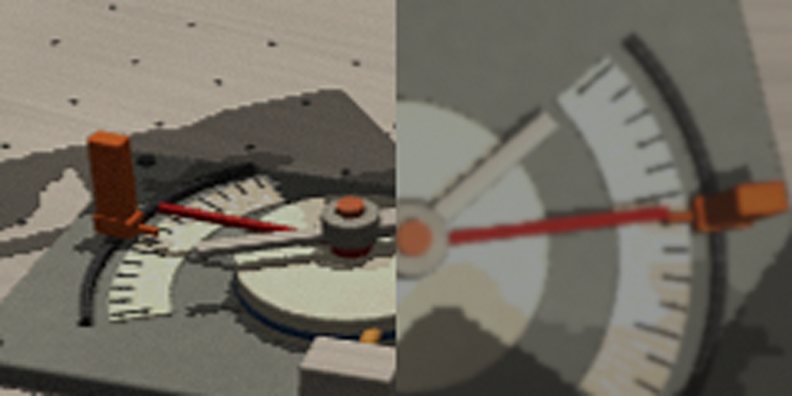

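View pics/top5.png

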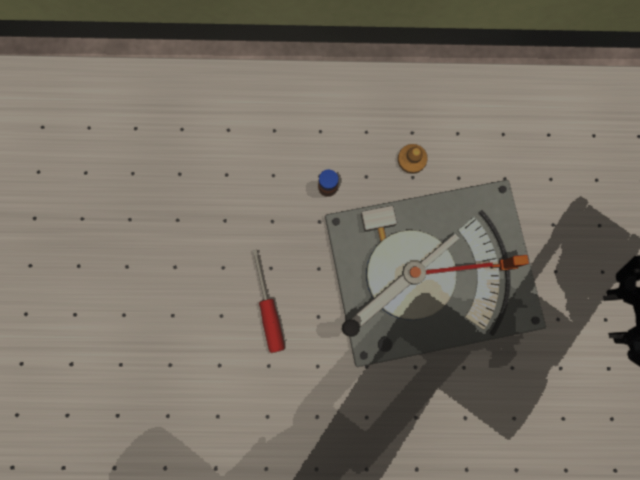

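Run:
```python
from h import *
O=np.array([589.7,-66.6])
def Q(p): d=p-O;return p.round(1),np.hypot(*d).round(1),round(-.864-np.arctan2(d[1],d[0]),3)
t=lambda x,y:(410+(x-396)/3.3,200+y/3.3); s=lambda x,y:(170+x/3.3,160+y/3.3)
print("tab top",Q(onz("top",t(768,197),86)),"scene",Q(onz("scene",s(108,138),86)))
print("nib top",Q(onz("top",t(672,216),26)),"scene",Q(onz("scene",s(157,231),26)))
print("red top",Q(onz("top",t(668,214),46)),"scene",Q(onz("scene",s(160,207),46)))
```

```text
tab top (array([ 607.5, -219.9]), np.float64(154.3), np.float64(0.591)) scene (array([ 610. , -215.2]), np.float64(149.9), np.float64(0.571))
nib top (array([ 605.2, -195.2]), np.float64(129.5), np.float64(0.587)) scene (array([ 604.6, -191.7]), np.float64(126.0), np.float64(0.588))
red top (array([ 603.9, -187.4]), np.float64(121.7), np.float64(0.59)) scene (array([ 607.4, -185.3]), np.float64(120.0), np.float64(0.559))
```

```bash
python3 -c "
from bench import robot; print(robot.job_done())"
```

```text
the job is handed in; nothing more can be done
None
```

The brake check is done and handed in at about 16 s on the robot's clock; no verdict came back.

**Press:** I pushed the knob clockwise with the shut fingers. The light resistance firmed up at about 0.55–0.57 rad. I kept 8–10 N on it for over 1.5 s, the last 0.7 s at about 10 N. The highest reading was 10.0 N along the push, plus a sideways part of up to 4 N. I then followed the lever back, and it returned to rest.

**Marker:** I gripped the tab, slid it along the arc to the red hand, and let go. The arm then backed away clear of everything.

**Last checks:**
- **Top view:** marker at 0.587–0.591 rad, red tip at 0.590 rad.
- **Scene view:** marker at 0.571–0.588 rad, red tip at 0.559 rad. This disagrees with the top view by about 0.01–0.03 rad. At worst that puts the nib about 5.3 mm from the tip, inside the 7.5 mm limit.
- **Surroundings:** the lever is at rest, and the vial, mount and driver look unmoved. The red hand stayed at 0.590 rad in the top view from the press to hand-in.

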